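# Clamp a valve housing with the guarded knob

## Task

Set the valve housing with the cream bushing upright in the nest of the clamping fixture. Then reach through the round opening of the yellow guard and turn the recessed red knob clockwise until the jaw holds the housing snugly, neither loose nor overtightened: stop when the knob takes about 0.16 N m more to turn than it did while turning free, and let go. Do not lean on the guard, and leave the other things where they are.

Things in the scene. Friction and masses are not known exactly. Their poses are not given: they have to be found in the camera images.
- housing: housing to clamp: grey block with a round boss on top and a cream bushing standing in the boss. Origin on its underside, z up. Block x -15 to 15 mm (grasp across this), y -21 to 24 mm, 22 mm high; boss 24 mm wide, at y = +10 mm, up to 31 mm; bushing up to 37 mm. A cream port stands 4 mm out of one end and goes between the nest's prongs; it fits either way round. About 0.16 kg
- plain_housing: bystander: a like housing without the cream bushing in its boss (31 mm high), same block size; to be left alone
- fixture: grey base plate 130 x 260 x 10 mm fixed to the bench; origin at the centre of its underside, z up. Nest on its -y half, knob under the guard on its +y half; the jaw between them travels along -y, and clamping pushes the housing against the fixed stop at the -y end. Nothing beside the nest in x is higher than the lips
- nest (a point): middle of the nest's floor, 14 mm above the bench, axes as the fixture. The housing's length goes along y. Side lips 4 mm high stand 37 mm apart in x; fixed prongs, 20 mm high over the floor, have their faces at y = -22.5 mm; the jaw's prongs start at y = +26 to +34 mm, so the 45 mm block has 48.5 to 56.5 mm. Pad, jaw and stop end within 21 mm above the floor
- jaw: blue jaw carriage 46 x 22 x 22 mm, origin at its underside's centre, driven by the knob: 10 mm per rad along the fixture's -y. At its nest side a brass spindle carries a sprung pad with two steel prongs (6 N per mm). The pad's stand-out was set by hand and is unknown to plus or minus 3 mm: where the jaw bites must be felt
- guard: yellow sheet 132 x 132 x 4 mm on four posts with grille bars round the sides, over the knob; its upper face is 71 mm above the bench. Origin on the knob's axis, 10 mm above the bench
- guard_opening (a point): centre of the guard's round opening (105 mm diameter), at the sheet's upper face, on the knob's axis. Fingers fit in only part open, their backs less than 90 mm apart; open them no wider while they are inside
- knob_grip (a point): grip point of the red wing knob on its vertical axis, 47 mm above the bench, 24 mm below the guard's upper face. Wing 44 mm long along this point's x, 14 mm thick along y (close the fingers along y), from 21 to 57 mm above the bench, on a disc 46 mm in diameter. x and y turn with the knob
- knob (a joint): turn of the knob, rad: 0 open (wing along the fixture's x), grows clockwise seen from above as the jaw closes, limit 1.9. Stays where left; turning free takes 0.26 N m, less shows in pauses. The pad bites at 0.55 to 1.15 rad; from there the torque, moving or paused, rises by 0.6 N m per rad, 0.01 N m per newton of clamping: a rise of 0.16 N m is 16 N, 0.27 rad after the bite
- tape: bystander: roll of yellow tape, 58 mm in diameter, 19 mm high
- oil: bystander: small white oil bottle with red spout, 38 mm in diameter, 105 mm high
Mind the look-alikes: they are no part of the job. Leave any pink or turquoise look-alike of the housing alone.

How it is judged:
By the outcome, as a careful person would: the job done as asked, in the order asked, and still so for the second after the job is handed in, with the robot touching nothing.
It also fails if it takes over 64 s, if anything falls off the work surface, if the arm or the gripper's body presses on something with over 40 N, if the wrist force passes 120 N, or if a joint passes its speed limit or range.

## Robot

A 6-joint arm with a two-finger parallel gripper is mounted at the origin on a cart in front of the work surface, level with it; the furniture and walls round the work are solid. World frame = base frame: x ahead of the robot, y to its left, z up, the work surface at z = 0. Lengths are in mm, angles in rad, forces in N, time in s.
With the tool pointing down it reaches from about 400 to 925 mm from the base axis. Payload 12.5 kg.
Tool frame: the origin (TCP) lies midway between the tips of the shut fingers; the grasp point (between the pads) lies 19 mm behind it; z points along the fingers, y is the line along which they close (so a half turn about z gives the same grasp; the last joint's range is limited). The gripper opens to 95 mm and grips with 3 to 60 N. Pads are 20 mm wide; open, the fingers measure 119 mm over their backs; the gripper's body (75 mm by 180 mm) begins 59 mm behind the grasp point.
Start: joints at [-1.434, 0.491, 1.559, -0, 1.092, -0.106], TCP at [150.286, -606.68, 214.661] pointing down, gripper open.
Joint ranges: [-3.1, 3.1], [-0.84, 2.19], [0.05, 2.79], [-1.13, 4.28], [0.06, 2.93], [-2.69, 2.69]. Speed limits (rad/s): [2.22, 2.22, 2.79, 3.14, 3.14, 3.14].

## Interface

Orientations are given as [roll, pitch, yaw] about the fixed x, y, z axes, in that order (R = Rz(yaw) Ry(pitch) Rx(roll)).
In Python, from cell import state, viewer, env, models gives the robot as it stands. The module is installed in compiled form; this text tells all that it offers.
- The arm moves only by the tool arm_command, never from a script. Its argument "rows" is a list of rows, each a list of 2 entries, a list of its own where there are three numbers: the shift along the tool's x, y, z normalised to -1 to 1, where 1 is 0.25 m, then the turn about the tool's z normalised to -1 to 1, where 1 is pi rad. A call has exactly 5 rows; each row shifts and turns the commanded pose from where the row before left it, along the tool's axes as they then stand; what a row does not reach is not made up. A row lasts 1/10 s, in which the tool goes at most 50 mm and 8.59 degrees, less where a joint would pass 70% of its speed; a pose out of reach is approached as far as the arm can. A call with a number of a shift or a turn outside -1 to 1 is refused whole. A call with a gripper value outside its range is refused whole. "claw" is the opening, from 0 (shut) to 1 (fully open), set as the call begins (left out, the last holds). The fingers move at their own pace and stop on an object; the grip force is fixed at half the most. Time passes only in rows, so rows that do not move let the fingers close, or fill a call up. It gives the time, the measured TCP pose, the force, the opening and the grip force at its end, in the units of the state.
- state(): the state, without advancing time (a new reading comes with each control period).
- viewer.read_camera(name): name is "scene" or "top" or "wrist"; returns (picture, depth): 480x640x3 uint8, red, green, blue; 480x640 float32, mm along the optical axis (not along the pixel's ray), 0 where there is no reading.
- viewer.get_calibration(name): a dict with "camera_matrix" (3x3 intrinsics, pixels), "dist_coeffs" ([k1, k2, p1, p2, k3] as OpenCV has them; the pictures are not rectified), "world_to_cam" (4x4, takes a point from world to camera coordinates). Camera axes: x right, y up, looking along -z (the intrinsics and any distortion apply to the point x, -y, -z); pixel columns grow to the right and rows downward; lengths in mm; the calibration is good to about 2 mm. A picture is of the moment at which its call begins: read the wrist's pose just before it. get_calibration takes no time and is no camera call; for the wrist camera it gives the pose at the moment of the call.
- env.job_done(): hands the job in; it is judged then, once.
Trained networks look in the newest picture that a camera, given by its name, has taken for a name from the list of things; names that differ only in an ending like _2 or _b are one class to them, and where a whole thing is asked for, a point or a joint stands for the part that bears it (a point fixed in the world has none). Each returns a list of dicts, best first, with "confidence" (0 to 1); they miss things now and then, are a little off and sometimes report something else, mostly with a low value. They report only what shows in the picture. A call takes as long as a camera call. They do not tell look-alikes from the thing itself.
- models.search_frame(camera, label): "position" ([x, y, z] in mm, in world coordinates, good to about 4 mm: the middle of the surface that is visible of it).
- models.mark_of(camera, label): "position" ([x, y, z] in mm, in world coordinates, good to about 4 mm: a listed point, or the origin of a listed thing).
The state is a dict: "t": time; "joints": joint angles; "qvel": joint speeds; "tau": joint torques, N m; "eef_pos": TCP position; "tcp_rot": TCP orientation; "ft_force": force on the tool from outside, world axes, zero at the start; "moment": the same for the moment, N m; "opening": opening from 0.0 (shut) to 1.0 (fully open); "grip_force": force on a finger pad.
Only numpy, scipy, OpenCV 4.12 (cv2) and the standard library are available. Lean on these libraries where they do the work, as an engineer would, in place of code of your own. Each camera call takes 0.05 s, during which the arm holds its last target. There are 200 camera calls.

## Working session

There is one attempt and no reset: what is moved stays moved. The work goes in short steps, Python scripts to look and compute and a tool call to move; the robot and the scene stay as the last step left them, time stands still between calls to the robot, and variables do not carry over. Pictures are saved under pics/ and viewed, at most 10 in all, crops included, and the job is handed in when it is done.

Besides the shell and the picture viewer there is one more tool, called after "Call:" as a command line: name --argument value ..., lists and objects as JSON in quotes. arm_command: Moves the arm, as the interface text tells. Scaled input: -1 to 1 covers 0.25 m each way for a shift and pi rad each way for a turn. Its arguments: {"type":"object","properties":{"rows":{"type":"array","items":{"type":"array"}},"claw":{"type":"number"}},"required":["rows"]}

```bash
mkdir -p pics
cat > h.py <<'E'
import numpy as np, cv2
from cell import state, viewer, env, models
def px2w(cam,u,v,depth=None,cal=None,z=None):
    c=cal or viewer.get_calibration(cam);K=np.array(c["camera_matrix"]);D=np.array(c["dist_coeffs"]);W=np.linalg.inv(np.array(c["world_to_cam"]))
    p=cv2.undistortPoints(np.array([[[u,v]]],float),K,D)[0,0]
    r=W[:3,:3]@np.array([p[0],-p[1],-1.0]);o=W[:3,3]
    s=depth if z is None else (z-o[2])/r[2]
    return o+s*r
def snap(cam,name):
    c=viewer.get_calibration(cam);im,d=viewer.read_camera(cam)
    cv2.imwrite(f"pics/{name}.png",im[:,:,::-1]);np.savez(f"pics/{name}.npz",im=im,d=d,W=c["world_to_cam"],K=c["camera_matrix"],D=c["dist_coeffs"])
    return im,d,c
E
python3 - <<'E'
from h import *
s=state();print({k:np.round(v,3) for k,v in s.items()})
snap("top","top1")
for l in ["housing","plain_housing","fixture","nest","guard_opening","knob_grip","jaw","tape","oil"]:
    for f in (models.mark_of,models.search_frame):
        print(l,f.__name__,[(np.round(r["position"]),round(r["confidence"],2)) for r in f("top",l)])
E
```

```text
{'t': np.float64(0.0), 'joints': array([-1.434,  0.492,  1.559, -0.   ,  1.092, -0.106]), 'qvel': array([ 0.   ,  0.001,  0.   ,  0.001,  0.001, -0.001]), 'tau': array([ 2.0000e-03, -6.1263e+01, -2.5818e+01,  6.9000e-02,  4.8000e-02,
       -0.0000e+00]), 'eef_pos': array([ 150.249, -606.405,  214.047]), 'tcp_rot': array([-3.14 , -0.   ,  0.243]), 'ft_force': array([-0.846, -0.254, -0.742]), 'moment': array([-0.011,  0.051,  0.029]), 'grip_force': np.float64(0.0), 'opening': np.float64(1.001)}
housing call [(array([ 401., -375.,   -0.]), 0.87), (array([ 436., -296.,   -0.]), 0.77), (array([ 653., -558.,    2.]), 0.61)]
housing call [(array([ 438., -294.,   21.]), 0.87), (array([ 397., -373.,   26.]), 0.72), (array([ 652., -552.,   23.]), 0.63), (array([579.,   8.,  70.]), 0.59)]
plain_housing call [(array([ 466., -445.,   -2.]), 0.82)]
plain_housing call [(array([ 467., -440.,   19.]), 0.88)]
fixture call [(array([581., -54.,  -2.]), 0.85)]
fixture call [(array([581., -48.,  10.]), 0.8)]
nest call [(array([ 583., -127.,   15.]), 0.83)]
nest call [(array([579., -46.,  16.]), 0.85)]
guard_opening call []
guard_opening call [(array([581.,   7.,  72.]), 0.89)]
knob_grip call [(array([583.,   5.,  46.]), 0.76)]
knob_grip call [(array([579.,   2.,  44.]), 0.91)]
jaw call [(array([581., -64.,  11.]), 0.68)]
jaw call [(array([578., -64.,  33.]), 0.79)]
tape call [(array([ 349., -212.,   -3.]), 0.64)]
tape call [(array([ 352., -211.,   15.]), 0.88)]
oil call [(array([ 396., -539.,    1.]), 0.88), (array([585.,   5.,  49.]), 0.22)]
oil call []
```

View pics/top1.png

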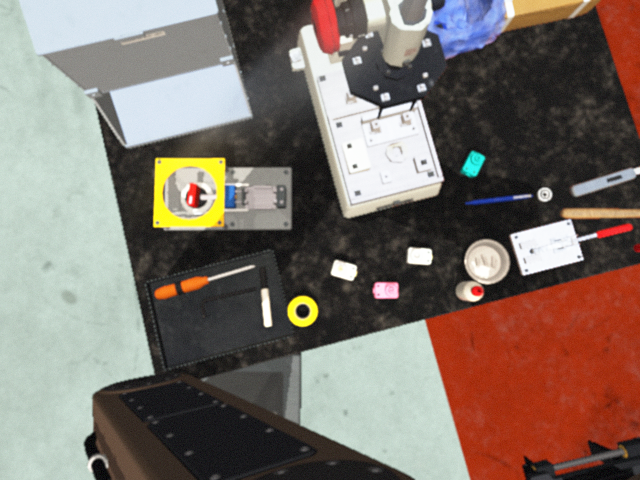

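The top view shows:
- the fixture with the yellow guard at px (190,193), nest at px (265,195) and blue jaw at px (235,195)
- a housing with a cream bushing, apparently, at px (344,270)
- the plain one at (419,256), with pink (386,290) and turquoise (473,163) look-alikes

The -y side of the fixture is clear.

```bash
cat >> h.py <<'E'
from scipy.spatial.transform import Rotation as Ro
def plan(tgt,yaw,n=None,vmax=45):
    """rows [[sx,sy,sz],turn] from measured pose to tgt (tool kept pointing down)"""
    s=state();p=np.array(s["eef_pos"]);y0=s["tcp_rot"][2];dy=(yaw-y0+np.pi/2)%np.pi-np.pi/2 if yaw is not None else 0
    d=np.array(tgt)-p;n=n or int(max(np.ceil(np.linalg.norm(d)/vmax),np.ceil(abs(dy)/0.145),1));rows=[]
    for i in range(n):
        y=y0+dy*i/n;R=np.array([[np.cos(y),np.sin(y),0],[np.sin(y),-np.cos(y),0],[0,0,-1]])
        rows.append([list(map(float,np.round(R.T@(d/n)/250,4))),round(float(-dy/n/np.pi),4)])
    print(n,"p",p.round(1),"y",round(y0,4),"dy",round(dy,4),rows)
E
python3 - <<'E'
from h import *
W=np.linalg.inv(np.array(viewer.get_calibration("wrist")["world_to_cam"]));print("wristcam",W.round(2).tolist())
f=np.load("pics/top1.npz");im=f["im"];hsv=cv2.cvtColor(im,cv2.COLOR_RGB2HSV)
m=cv2.inRange(hsv,(22,150,120),(35,255,255));m[:,240:]=0
v,u=np.nonzero(m)
P=np.array([px2w("top",a,b,z=71)[:2] for a,b in zip(u,v)]).astype(np.float32)
print("guard",cv2.minAreaRect(P))
# white housing
for z,(a,b,c,d) in {22:(325,365,252,290)}.items():
    sub=im[c:d,a:b].astype(int).max(2)>130
    n,l,st,_=cv2.connectedComponentsWithStats(sub.astype(np.uint8));k=1+st[1:,4].argmax()
    v,u=np.nonzero(l==k);P=np.array([px2w("top",x+a,y+c,z=z)[:2] for x,y in zip(u,v)]).astype(np.float32)
    print("hous",cv2.minAreaRect(P))
cv2.imwrite("pics/crop.png",cv2.resize(im[145:305,140:440,::-1],(750,400),interpolation=cv2.INTER_CUBIC))
plan([430,-300,260],None)
E
```

```text
wristcam [[0.24, 0.93, 0.28, 231.24], [-0.97, 0.23, 0.07, -586.5], [-0.0, -0.29, 0.96, 384.02], [0.0, 0.0, 0.0, 1.0]]
guard ((580.1174926757812, 7.368587493896484), (136.24244689941406, 136.09507751464844), 0.5338236689567566)
hous ((433.7009582519531, -293.1054382324219), (51.26408386230469, 34.13302993774414), 73.73466491699219)
10 p [ 150.3 -606.7  214.7] y 0.2428 dy 0 [[[0.1381, -0.0922, -0.0181], 0.0], [[0.1381, -0.0922, -0.0181], 0.0], [[0.1381, -0.0922, -0.0181], 0.0], [[0.1381, -0.0922, -0.0181], 0.0], [[0.1381, -0.0922, -0.0181], 0.0], [[0.1381, -0.0922, -0.0181], 0.0], [[0.1381, -0.0922, -0.0181], 0.0], [[0.1381, -0.0922, -0.0181], 0.0], [[0.1381, -0.0922, -0.0181], 0.0], [[0.1381, -0.0922, -0.0181], 0.0]]
```

View pics/crop.png

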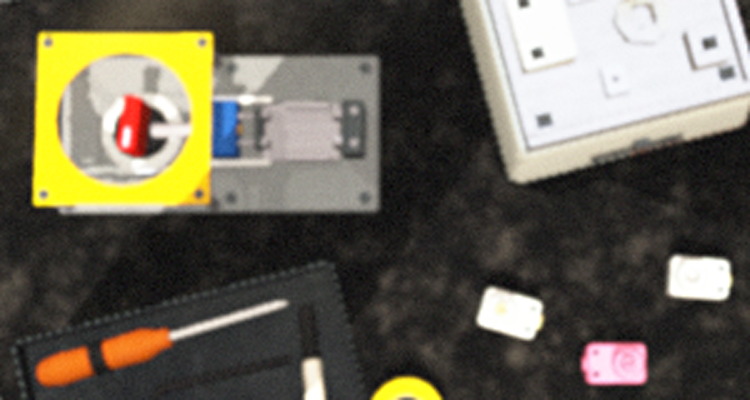

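The crop shows the fixture aligned with the world. The candidate housing is at crop (511,313) with its port on the right, and the wing knob is at (130,125). Next I go over the housing.

Call:
arm_command --rows '[[[0.138,-0.092,-0.018],0],[[0.138,-0.092,-0.018],0],[[0.138,-0.092,-0.018],0],[[0.138,-0.092,-0.018],0],[[0.138,-0.092,-0.018],0]]'

```text
t: 1.45
eef_pos: [291.0, -452.3, 237.5]
tcp_rot: [3.141, -0.0, 0.243]
ft_force: [0.7, -0.7, -0.5]
opening: 0.999
grip_force: 0.0
```

Call:
arm_command --rows '[[[0.138,-0.092,-0.0],0],[[0.138,-0.092,-0.0],0],[[0.138,-0.092,-0.0],0],[[0.138,-0.092,-0.0],0],[[0.138,-0.092,-0.0],0]]' --claw 0.6

```text
t: 1.95
eef_pos: [430.8, -299.1, 237.4]
tcp_rot: [3.141, -0.0, 0.243]
ft_force: [1.2, -0.2, 0.6]
opening: 0.64
grip_force: 0.0
```

Run:
```python
from h import *
im,d,c=snap("wrist","w1")
for l in ["housing","plain_housing"]:
    for f in (models.mark_of,models.search_frame):
        print(l,[(np.round(r["position"],1),round(r["confidence"],2)) for r in f("wrist",l)])
s=state();print(s["t"],s["eef_pos"],s["tcp_rot"],s["opening"])
```

```text
housing [(array([ 393.5, -374.6,   -0.5]), 0.72), (array([ 435.6, -292.3,   -1.7]), 0.68)]
housing [(array([ 440.2, -287.7,   18.6]), 0.7), (array([ 400.5, -371.8,   20.7]), 0.62), (array([ 638.4, -534.2,    8.2]), 0.47), (array([ 403. , -526.1,   53.7]), 0.23)]
plain_housing [(array([ 466.2, -445.9,    2.4]), 0.97)]
plain_housing []
2.2 [ 429.73246696 -300.65559886  237.16286535] [3.14132652e+00 1.59018187e-04 2.43450851e-01] 0.6009813176303723
```

View pics/w1.png

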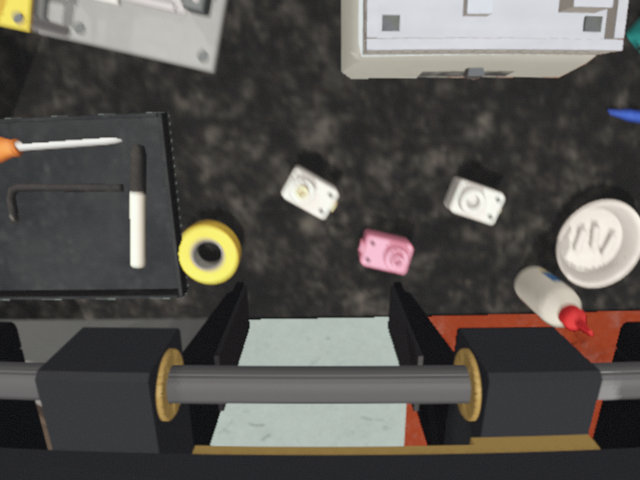

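Wrist view: the housing with the cream bushing is at px (310,192), bushing at (303,188), port on the right at (334,206). Pink is at (386,252) and the plain one at (474,200).

```bash
cat >> h.py <<'E'
def cloud(name):
    f=np.load(f"pics/{name}.npz");d=f["d"];v,u=np.mgrid[:480,:640]
    p=cv2.undistortPoints(np.dstack([u,v]).reshape(-1,1,2).astype(float),f["K"],f["D"]).reshape(480,640,2)
    C=np.dstack([p[...,0]*d,-p[...,1]*d,-d]);W=np.linalg.inv(f["W"])
    return C@W[:3,:3].T+W[:3,3],f["im"],d>0
E
python3 - <<'E'
from h import *
X,im,ok=cloud("w1")
near=ok&(np.hypot(X[...,0]-436,X[...,1]+294)<45)
print("table z",np.median(X[near&(X[...,2]<8)][:,2]))
for lo,hi in ((17,27),(28,33),(34,45)):
    P=X[near&(X[...,2]>lo)&(X[...,2]<hi)]
    print(lo,hi,len(P),P.mean(0).round(1) if len(P) else "", cv2.minAreaRect(P[:,:2].astype(np.float32)) if len(P)>3 else "")
# colour mask at z=22 plane
g=im.astype(int).max(2)>120; m=(g&near).astype(np.uint8)
n,l,st,_=cv2.connectedComponentsWithStats(m);k=1+st[1:,4].argmax();v,u=np.nonzero(l==k)
print(st[k],cv2.minAreaRect(np.array([px2w("wrist",a,b,z=22)[:2] for a,b in zip(u,v)]).astype(np.float32)))
cv2.imwrite("pics/c2.png",cv2.resize(im[140:240,250:370,::-1],(720,600),interpolation=cv2.INTER_CUBIC))
E
```

```text
table z -0.7630225166265063
17 27 1087 [ 436.7 -294.5   21.3] ((436.1419982910156, -291.08416748046875), (45.026145935058594, 30.413074493408203), 73.932373046875)
28 33 418 [ 439.  -283.3   30.2] ((438.5291442871094, -283.5387878417969), (22.590782165527344, 22.178855895996094), 13.642399787902832)
34 45 93 [ 438.6 -283.4   35.8] ((438.365966796875, -283.34283447265625), (10.968306541442871, 10.542237281799316), 11.963383674621582)
[ 194  437  328   17 2768] ((172.8328857421875, -410.497314453125), (20.850025177001953, 369.5565185546875), 14.093642234802246)
```

View pics/c2.png

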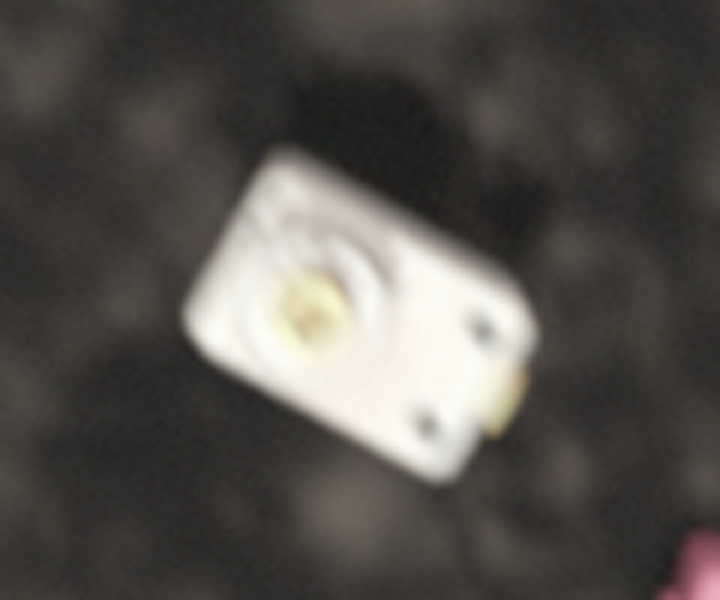

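Run:
```python
from h import *
plan([436.1,-291.1,80],1.290,n=8)
```

```text
8 p [ 429.7 -300.7  237.2] y 0.2435 dy 1.0465 [[[0.0042, -0.0039, 0.0786], -0.0416], [[0.0047, -0.0033, 0.0786], -0.0416], [[0.0051, -0.0026, 0.0786], -0.0416], [[0.0054, -0.002, 0.0786], -0.0416], [[0.0056, -0.0012, 0.0786], -0.0416], [[0.0057, -0.0005, 0.0786], -0.0416], [[0.0057, 0.0003, 0.0786], -0.0416], [[0.0057, 0.001, 0.0786], -0.0416]]
```

Call:
arm_command --rows '[[[0.004,-0.004,0.08],-0.042],[[0.005,-0.003,0.08],-0.042],[[0.005,-0.003,0.08],-0.042],[[0.005,-0.002,0.08],-0.042],[[0.006,-0.001,0.08],-0.042]]' --claw 0.7

```text
t: 2.7
eef_pos: [432.9, -295.7, 136.4]
tcp_rot: [3.141, 0.0, 0.906]
ft_force: [-0.4, -0.3, -0.1]
opening: 0.7
grip_force: 0.0
```

Call:
arm_command --rows '[[[0.006,-0.001,0.08],-0.042],[[0.006,0,0.08],-0.042],[[0.006,0.001,0.07],-0.041],[[0,0,0],0],[[0,0,0],0]]'

```text
t: 3.2
eef_pos: [435.7, -291.5, 79.9]
tcp_rot: [-3.141, -0.0, 1.29]
ft_force: [-0.2, -0.6, 0.8]
opening: 0.702
grip_force: 0.0
```

Run:
```python
from h import *
snap("wrist","w2")
X,im,ok=cloud("w2")
near=ok&(np.hypot(X[...,0]-436,X[...,1]+291)<45)
P=X[near&(X[...,2]>17)&(X[...,2]<27)];print(len(P),cv2.minAreaRect(P[:,:2].astype(np.float32)),"table",np.median(X[near&(X[...,2]<8)][:,2]))
plan([436.1,-291.1,7],1.290)
```

```text
2621 ((435.8057861328125, -291.2699279785156), (46.65257263183594, 30.006860733032227), 74.37310028076172) table -0.7886500780816732
2 p [ 436.  -291.5   80.3] y 1.2907 dy -0.0007 [[[0.0008, -0.0, 0.1467], 0.0001], [[0.0008, -0.0, 0.1467], 0.0001]]
```

Call:
arm_command --rows '[[[0,0,0.12],0],[[0,0,0.1],0],[[0,0,0.07],0],[[0,0,0],0],[[0,0,0],0]]'

```text
t: 3.75
eef_pos: [436.4, -291.1, 8.1]
tcp_rot: [3.141, 0.0, 1.294]
ft_force: [0.4, 0.3, 0.5]
opening: 0.699
grip_force: 0.0
```

Call:
arm_command --rows '[[[0,0,0],0],[[0,0,0],0],[[0,0,0],0],[[0,0,0],0],[[0,0,0],0]]' --claw 0.0

```text
t: 4.25
eef_pos: [436.2, -290.6, 7.4]
tcp_rot: [3.141, 0.0, 1.295]
ft_force: [0.1, -0.2, 0.8]
opening: 0.33
grip_force: 0.0
```

Call:
arm_command --rows '[[[0,0,0],0],[[0,0,0],0],[[0,0,0],0],[[0,0,-0.02],0],[[0,0,-0.06],0]]'

```text
t: 4.75
eef_pos: [435.6, -290.1, 26.5]
tcp_rot: [-3.139, -0.001, 1.295]
ft_force: [1.1, 0.6, -0.6]
opening: 0.316
grip_force: 30.0
```

Run:
```python
from h import *
X,im,ok=cloud("top1")
m=ok&(X[...,2]>40)&(X[...,0]>480)&(X[...,0]<720)&(X[...,1]<-170)&(X[...,1]>-420)
P=X[m];print(len(P),P.min(0),P.max(0),np.percentile(P[:,2],[5,50,95]))
for x0 in range(500,720,30):
    Q=P[abs(P[:,0]-x0)<15]
    if len(Q):print(x0,Q[:,1].max().round(),Q[:,2].max().round())
plan([575,-175,160],np.pi/2)
```

```text
8115 [ 549.32618542 -419.98924663   40.02463063] [ 719.96894683 -251.15246031  249.51444016] [ 54.95155148  86.92230519 238.99238014]
560 -289.0 97.0
590 -281.0 100.0
620 -273.0 114.0
650 -265.0 113.0
680 -257.0 240.0
710 -251.0 250.0
5 p [ 435.6 -290.1   26.5] y 1.2952 dy 0.2756 [[[0.119, 0.0823, -0.1068], -0.0175], [[0.1143, 0.0887, -0.1068], -0.0175], [[0.1092, 0.0948, -0.1068], -0.0175], [[0.1038, 0.1007, -0.1068], -0.0175], [[0.0981, 0.1063, -0.1068], -0.0175]]
```

Call:
arm_command --rows '[[[0,0,-0.14],0],[[0,0,-0.18],0],[[0,0,-0.14],0],[[0,0,-0.08],0],[[0,0,0],0]]'

```text
t: 5.25
eef_pos: [436.9, -291.2, 164.7]
tcp_rot: [3.137, 0.002, 1.295]
ft_force: [0.1, 0.6, -1.3]
opening: 0.317
grip_force: 30.0
```

Call:
arm_command --rows '[[[0.119,0.082,0],-0.0175],[[0.114,0.089,0],-0.0175],[[0.109,0.095,0],-0.0175],[[0.104,0.1,0],-0.0175],[[0.098,0.106,0],-0.0175]]'

```text
t: 5.75
eef_pos: [575.8, -174.2, 160.4]
tcp_rot: [-3.139, -0.001, 1.572]
ft_force: [-0.5, -0.2, -1.3]
opening: 0.317
grip_force: 30.0
```

Call:
arm_command --rows '[[[0,0,0],0],[[0,0,0],0],[[0,0,0],0],[[0,0,0],0],[[0,0,0],0]]'

```text
t: 6.25
eef_pos: [574.8, -176.3, 162.1]
tcp_rot: [-3.141, 0.0, 1.569]
ft_force: [-0.1, -0.5, -1.1]
opening: 0.312
grip_force: 30.0
```

Run:
```python
from h import *
snap("wrist","w3")
for l in ["nest","jaw","fixture"]:
    print(l,[(np.round(r["position"],1),round(r["confidence"],2)) for r in models.mark_of("wrist",l)])
s=state();print(s["t"],s["eef_pos"],s["tcp_rot"],s["opening"],s["grip_force"])
```

```text
nest [(array([ 582.9, -123.8,   12.8]), 0.78), (array([581.5, -53.6,  -4.7]), 0.7)]
jaw []
fixture [(array([580.3, -54.5,  -1.3]), 0.56), (array([ 584.4, -124.5,   12.5]), 0.33)]
6.45 [ 575.21833542 -175.86456122  162.24287361] [3.14139917e+00 1.35930124e-04 1.56951536e+00] 0.31295059840786105 29.999679923057556
```

View pics/w3.png

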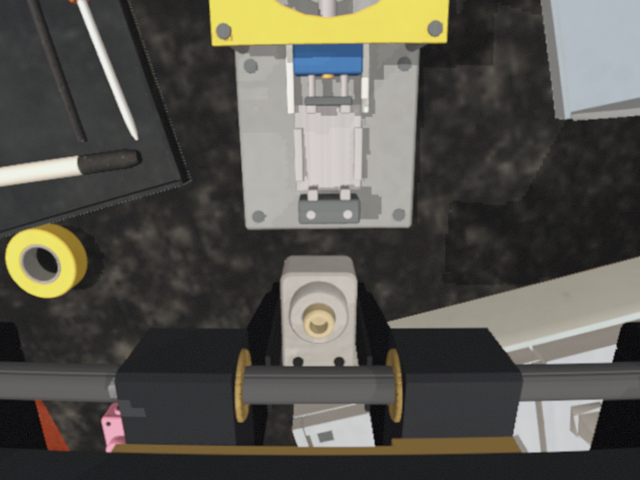

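The view shows the held housing upright at px (320,310), port toward the robot side (-y). In the nest, the fixed stop is at (330,208), fixed prongs at (330,193), floor at (330,150), jaw prongs and pad at (328,100), and the blue jaw at (327,58).

Run:
```python
from h import *
X,im,ok=cloud("w3")
def s(u,v): return X[v,u].round(1)
print("column through u=315 and 344 (prongs) and 330")
for u in (318,345,330):
    print(u,[(v,round(X[v,u,1],1),round(X[v,u,2],1)) for v in range(80,225,4)])
for v in (130,150,170):
    print(v,[(u,round(X[v,u,0],1),round(X[v,u,2],1)) for u in range(288,374,3)])
pl=ok&(abs(X[...,2]-10)<3)&(X[...,1]>-200)&(X[...,1]<-60)&(X[...,0]>500)&(X[...,0]<660)
P=X[pl][:,:2].astype(np.float32);print("plate",cv2.minAreaRect(P),P.min(0),P.max(0))
h=ok&(abs(X[...,0]-575)<25)&(X[...,2]>168)&(X[...,2]<184)&(X[...,1]<-140)&(X[...,1]>-215)
P=X[h];print("held",cv2.minAreaRect(P[:,:2].astype(np.float32)),np.median(P[:,2]),P.min(0),P.max(0))
```

```text
column through u=315 and 344 (prongs) and 330
318 [(80, np.float64(-73.9), np.float64(8.7)), (84, np.float64(-76.6), np.float64(8.7)), (88, np.float64(-79.3), np.float64(9.4)), (92, np.float64(-82.1), np.float64(10.1)), (96, np.float64(-85.4), np.float64(31.8)), (100, np.float64(-88.0), np.float64(33.5)), (104, np.float64(-90.5), np.float64(32.3)), (108, np.float64(-93.1), np.float64(12.2)), (112, np.float64(-95.8), np.float64(14.0)), (116, np.float64(-98.6), np.float64(14.3)), (120, np.float64(-101.3), np.float64(13.6)), (124, np.float64(-104.1), np.float64(13.6)), (128, np.float64(-106.9), np.float64(14.6)), (132, np.float64(-109.8), np.float64(13.2)), (136, np.float64(-112.6), np.float64(13.1)), (140, np.float64(-115.4), np.float64(12.9)), (144, np.float64(-118.2), np.float64(13.7)), (148, np.float64(-121.1), np.float64(14.1)), (152, np.float64(-124.0), np.float64(13.1)), (156, np.float64(-126.9), np.float64(13.1)), (160, np.float64(-129.7), np.float64(14.5)), (164, np.float64(-132.8), np.float64(12.7)), (168, np.float64(-135.7), np.float64(12.7)), (172, np.float64(-138.6), np.flo
[... 7396 characters left out ...]
99.6), np.float64(12.7)), (354, np.float64(601.5), np.float64(16.8)), (357, np.float64(603.5), np.float64(18.1)), (360, np.float64(605.8), np.float64(17.2)), (363, np.float64(608.9), np.float64(8.6)), (366, np.float64(611.1), np.float64(9.4)), (369, np.float64(613.1), np.float64(11.0)), (372, np.float64(615.2), np.float64(12.1))]
plate ((582.0062866210938, -121.43716430664062), (129.9384765625, 123.1113510131836), 0.19537481665611267) [ 516.91504 -183.12105] [647.1432   -60.023773]
held ((575.8276977539062, -174.8369903564453), (45.44661331176758, 42.66551208496094), 0.3380778133869171) 176.28192995862798 [ 553.04187094 -196.2603755   168.00659286] [ 598.49517615 -153.53428366  183.99963686]
```

```bash
python3 -c "
import cv2
im=cv2.imread('pics/w3.png');cv2.imwrite('pics/c3.png',cv2.resize(im[40:235,230:430],(615,600),interpolation=cv2.INTER_CUBIC))"
```

```text
(no output)
```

View pics/c3.png

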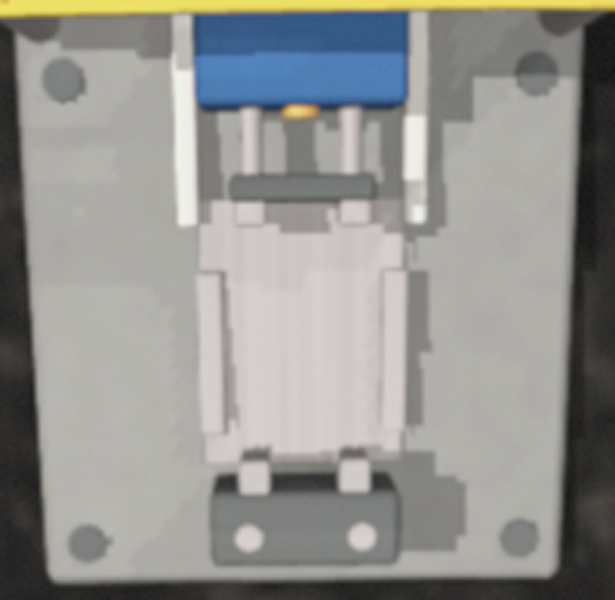

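Run:
```python
from h import *
plan([582,-122,70],1.574,n=5)
```

```text
5 p [ 575.2 -175.9  162.2] y 1.5695 dy 0.0045 [[[0.0431, 0.0054, 0.0738], -0.0003], [[0.0431, 0.0054, 0.0738], -0.0003], [[0.0431, 0.0054, 0.0738], -0.0003], [[0.0431, 0.0055, 0.0738], -0.0003], [[0.0431, 0.0055, 0.0738], -0.0003]]
```

Call:
arm_command --rows '[[[0.054,0.0068,0.092],-0.0004],[[0.054,0.0068,0.092],-0.0004],[[0.054,0.0068,0.092],-0.0004],[[0.054,0.0068,0.093],-0.0003],[[0,0,0],0]]'

```text
t: 6.95
eef_pos: [580.8, -120.1, 67.5]
tcp_rot: [-3.137, -0.002, 1.576]
ft_force: [0.2, -0.1, -1.1]
opening: 0.313
grip_force: 30.0
```

Run:
```python
from h import *
snap("wrist","w4")
X,im,ok=cloud("w4");s=state();p=np.array(s["eef_pos"]);print(s["t"],p,s["tcp_rot"])
zb=p[2]-7.4
h=ok&(abs(X[...,0]-p[0])<13)&(abs(X[...,2]-zb-22)<3)&(abs(X[...,1]-p[1])<40)
P=X[h];print("held top y",np.percentile(P[:,1],[0,1,99,100]),"z",np.median(P[:,2])-zb)
b=ok&(abs(X[...,2]-zb-37)<2)&(abs(X[...,0]-p[0])<8)&(abs(X[...,1]-p[1])<30);print("bushing-p",X[b].mean(0)-p,b.sum())
pl=ok&(abs(X[...,2]-9.5)<3)&(X[...,1]>-200)&(X[...,1]<-60)&(X[...,0]>500)&(X[...,0]<660)
P=X[pl][:,:2].astype(np.float32);print("plate",cv2.minAreaRect(P),P.min(0),P.max(0))
cv2.imwrite("pics/c4.png",cv2.resize(im[0:400,120:520,::-1],(600,600)))
```

```text
7.0 [ 581.63981969 -121.0657108    69.1641125 ] [-3.13934872e+00 -6.15588832e-04  1.57589262e+00]
held top y [-139.59235304 -139.12964754  -98.20827237  -97.55054658] z 19.97546725205023
bushing-p [-0.52882338  8.71320803 27.87070842] 57
plate ((582.109130859375, -113.69332122802734), (129.97036743164062, 97.44458770751953), 0.5516777634620667) [ 516.71014 -162.20964] [647.56036  -64.436325]
```

View pics/c4.png

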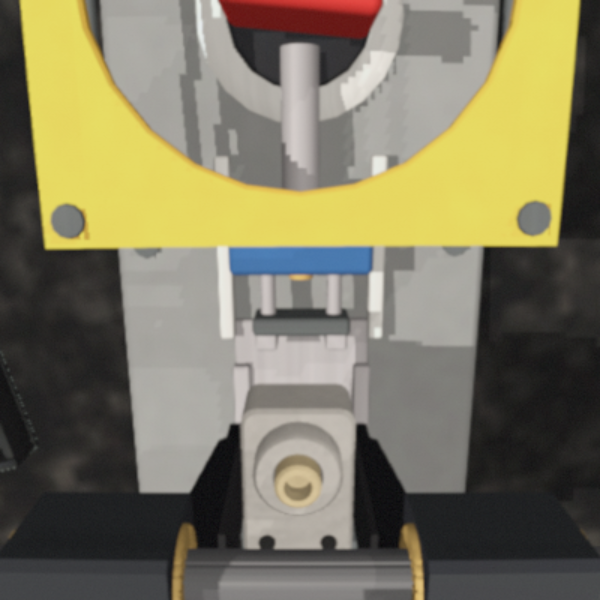

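The held block is level and centred on the nest. Boss and bushing are at crop (298,480), and the jaw prongs at (300,335) are clear of it. Descending.

Call:
arm_command --rows '[[[0,0,0.03],0],[[0,0,0.04],0],[[0,0,0.03],0],[[0,0,0],0],[[0,0,0],0]]'

```text
t: 7.5
eef_pos: [582.1, -121.8, 44.8]
tcp_rot: [-3.141, 0.0, 1.575]
ft_force: [-0.2, 0.8, -1.6]
opening: 0.313
grip_force: 30.0
```

Run:
```python
from h import *
s=state();print(s["ft_force"],s["moment"]);plan([582,-122.4,23],1.574,n=3)
```

```text
[-0.17254855  0.80949007 -1.63723317] [-0.00688053 -0.14280769  0.00293822]
3 p [ 582.1 -121.8   44.8] y 1.5745 dy -0.0005 [[[-0.0008, -0.0001, 0.0291], 0.0001], [[-0.0008, -0.0001, 0.0291], 0.0001], [[-0.0008, -0.0001, 0.0291], 0.0001]]
```

Call:
arm_command --rows '[[[-0.001,0,0.03],0],[[-0.001,0,0.03],0],[[0,0,0.02],0],[[0,0,0.006],0],[[0,0,0],0]]'

```text
t: 8.0
eef_pos: [582.0, -122.0, 23.0]
tcp_rot: [-3.141, -0.0, 1.575]
ft_force: [-1.2, -0.8, -1.2]
opening: 0.311
grip_force: 30.0
```

Call:
arm_command --rows '[[[0,0,0.003],0],[[0,0,0.002],0],[[0,0,0],0],[[0,0,0],0],[[0,0,0],0]]'

```text
t: 8.5
eef_pos: [582.1, -122.1, 22.2]
tcp_rot: [3.141, 0.0, 1.575]
ft_force: [0.0, -0.2, -0.7]
opening: 0.314
grip_force: 30.0
```

Call:
arm_command --rows '[[[0,0,0.002],0],[[0,0,0.002],0],[[0,0,0],0],[[0,0,0],0],[[0,0,0],0]]'

```text
t: 9.0
eef_pos: [582.1, -122.1, 21.3]
tcp_rot: [3.141, 0.0, 1.575]
ft_force: [-1.1, 0.4, 3.5]
opening: 0.311
grip_force: 30.0
```

Contact (3.5 N). Releasing.

Call:
arm_command --rows '[[[0,0,0],0],[[0,0,0],0],[[0,0,0],0],[[0,0,0],0],[[0,0,0],0]]' --claw 0.6

```text
t: 9.5
eef_pos: [582.1, -122.1, 21.1]
tcp_rot: [3.142, 0.0, 1.575]
ft_force: [0.2, 0.7, -0.2]
opening: 0.593
grip_force: 0.0
```

Call:
arm_command --rows '[[[0,0,-0.05],0],[[0,0,-0.12],0],[[0,0,-0.15],0],[[-0.1,0,-0.15],0],[[-0.1,0,-0.1],0]]'

```text
t: 10.0
eef_pos: [582.8, -172.3, 167.4]
tcp_rot: [3.139, 0.001, 1.576]
ft_force: [0.3, -0.2, -0.2]
opening: 0.604
grip_force: 0.0
```

Run:
```python
from h import *
snap("wrist","w5")
X,im,ok=cloud("w5");s=state();print(s["t"],s["eef_pos"],s["tcp_rot"],s["opening"])
n=ok&(abs(X[...,0]-582)<30)&(X[...,1]>-160)&(X[...,1]<-80)
for lo,hi in ((32.5,38.5),(42,47),(48,54)):
    P=X[n&(X[...,2]>lo)&(X[...,2]<hi)];print(lo,len(P),P.mean(0),cv2.minAreaRect(P[:,:2].astype(np.float32)) if len(P)>4 else "")
n=ok&(abs(X[...,0]-582)<13)&(X[...,1]>-145)&(X[...,1]<-123)&(X[...,2]>30)
A=np.c_[X[n][:,:2],np.ones(n.sum())];print("plane",np.linalg.lstsq(A,X[n][:,2],rcond=None)[0], np.median(X[n][:,2]))
cv2.imwrite("pics/c5.png",im[:,:,::-1])
```

```text
10.05 [ 584.0812069  -176.33264718  170.71080524] [3.13389583 0.00424405 1.57430163] 0.6019433916322435
32.5 2838 [ 582.76029294 -126.64434208   34.78332508] ((582.5836181640625, -122.69718933105469), (43.21303176879883, 74.64983367919922), 0.18249240517616272)
42 743 [ 582.79973973 -114.35552092   44.28604189] ((582.8414916992188, -114.32296752929688), (22.209190368652344, 21.877487182617188), 0.46821218729019165)
48 164 [ 582.70626811 -114.88087685   49.96234839] ((582.812744140625, -115.00763702392578), (11.13990306854248, 11.110353469848633), 46.73389434814453)
plane [ 2.13374825e-02 -1.48959116e+01 -1.90336738e+03] 259.75892464562963
```

View pics/c5.png

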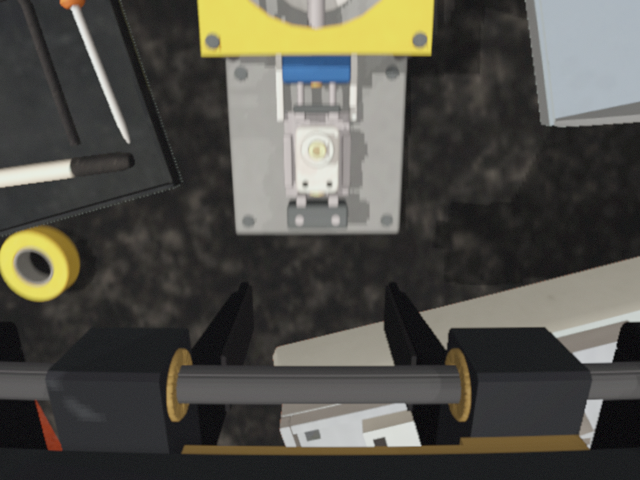

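Housing sits upright in the nest: block px (318,160), bushing (317,150), between the fixed prongs (318,200) and jaw prongs (317,108). Its heights match. Next, the knob.

Run:
```python
from h import *
s=state();p=np.array(s["eef_pos"])
import builtins
# force dy=+pi/2
y0=s["tcp_rot"][2];n=12;dy=np.pi-y0;d=(np.array([578,7,200])-p)
for i in range(n):
    y=y0+dy*i/n;R=np.array([[np.cos(y),np.sin(y),0],[np.sin(y),-np.cos(y),0],[0,0,-1]]);print((R.T@(d/n)/250).round(3),round(-dy/n/np.pi,4))
```

```text
[ 0.061 -0.002 -0.01 ] -0.0416
[ 0.061  0.006 -0.01 ] -0.0416
[ 0.06   0.014 -0.01 ] -0.0416
[ 0.057  0.022 -0.01 ] -0.0416
[ 0.054  0.029 -0.01 ] -0.0416
[ 0.05   0.036 -0.01 ] -0.0416
[ 0.045  0.042 -0.01 ] -0.0416
[ 0.039  0.047 -0.01 ] -0.0416
[ 0.032  0.052 -0.01 ] -0.0416
[ 0.025  0.056 -0.01 ] -0.0416
[ 0.018  0.059 -0.01 ] -0.0416
[ 0.01  0.06 -0.01] -0.0416
```

Call:
arm_command --rows '[[[0.061,-0.002,-0.01],-0.0416],[[0.061,0.006,-0.01],-0.0416],[[0.06,0.014,-0.01],-0.0416],[[0.057,0.022,-0.01],-0.0416],[[0.054,0.029,-0.01],-0.0416]]' --claw 0.45

```text
t: 10.55
eef_pos: [579.5, -94.8, 176.9]
tcp_rot: [3.141, 0.0, 2.233]
ft_force: [0.3, 0.8, 0.3]
opening: 0.451
grip_force: 0.0
```

Call:
arm_command --rows '[[[0.05,0.036,-0.01],-0.0416],[[0.045,0.042,-0.01],-0.0416],[[0.039,0.047,-0.01],-0.0416],[[0.032,0.052,-0.01],-0.0416],[[0.025,0.056,-0.01],-0.0416]]'

```text
t: 11.05
eef_pos: [576.9, -18.2, 189.4]
tcp_rot: [-3.142, 0.001, 2.887]
ft_force: [-0.5, -0.4, -0.3]
opening: 0.448
grip_force: 0.0
```

Call:
arm_command --rows '[[[0.018,0.059,-0.01],-0.0416],[[0.01,0.06,-0.01],-0.0416],[[0,0,0],0],[[0,0,0],0],[[0,0,0],0]]'

```text
t: 11.55
eef_pos: [575.9, 11.1, 193.7]
tcp_rot: [-3.141, 0.0, 3.14]
ft_force: [0.1, 0.1, -0.1]
opening: 0.452
grip_force: 0.0
```

Run:
```python
from h import *
snap("wrist","w6")
for l in ["knob_grip","guard_opening","knob"]:
    print(l,[(np.round(r["position"],1),round(r["confidence"],2)) for r in models.mark_of("wrist",l)])
X,im,ok=cloud("w6");s=state();print(s["t"],s["eef_pos"],s["tcp_rot"],s["joints"])
hsv=cv2.cvtColor(im,cv2.COLOR_RGB2HSV);red=(cv2.inRange(hsv,(0,140,60),(6,255,255))|cv2.inRange(hsv,(174,140,60),(180,255,255)))>0
n=ok&(np.hypot(X[...,0]-582,X[...,1]-6)<45)
P=X[n&red&(X[...,2]>53)&(X[...,2]<60)];print("wing top",len(P),P[:,2].mean(),cv2.minAreaRect(P[:,:2].astype(np.float32)))
c=P[:,:2]-P[:,:2].mean(0);w,V=np.linalg.eigh(c.T@c);print("axis",V[:,1],P.mean(0))
P=X[ok&(abs(X[...,2]-70)<3)&(cv2.inRange(hsv,(20,100,80),(36,255,255))>0)]
# circle: inner points
m=np.zeros(im.shape[:2],np.uint8);m[ok&(abs(X[...,2]-70)<3)&(cv2.inRange(hsv,(20,100,80),(36,255,255))>0)]=255
cs,h=cv2.findContours(m,cv2.RETR_CCOMP,cv2.CHAIN_APPROX_NONE)
for cc,hh in zip(cs,h[0]):
    if len(cc)>150:
        q=X[cc[:,0,1],cc[:,0,0]][:,:2];A=np.c_[2*q,np.ones(len(q))];sol=np.linalg.lstsq(A,(q**2).sum(1),rcond=None)[0];print(hh[3],len(q),sol[:2],np.sqrt(sol[2]+sol[0]**2+sol[1]**2),q.min(0),q.max(0))
```

```text
knob_grip [(array([580.1,   7.4,  49.2]), 0.57)]
guard_opening []Traceback (most recent call last):
  File "<stdin>", line 4, in <module>
ValueError: it knows: fixture, guard, guard_opening, housing, jaw, knob_grip, nest, oil, plain_housing, tape
```

View pics/w6.png

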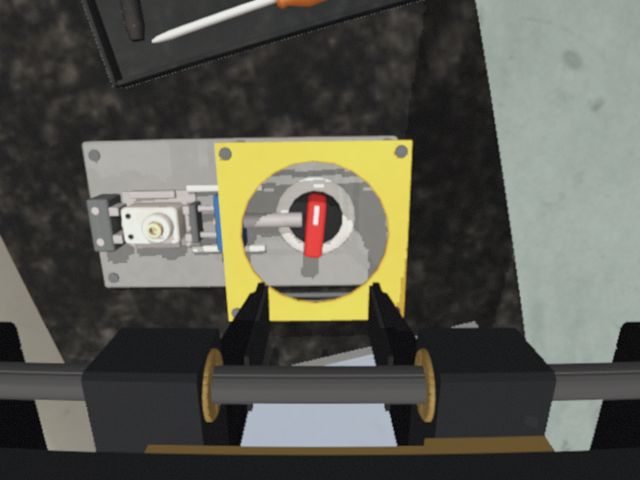

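The view shows the red wing knob at px (315,226) inside the yellow opening, about vertical in the image (along world x) but slightly tilted. The housing is at (153,226).

Run:
```python
from h import *
X,im,ok=cloud("w6");s=state();print(s["t"],s["eef_pos"],s["tcp_rot"],s["joints"])
hsv=cv2.cvtColor(im,cv2.COLOR_RGB2HSV);red=(cv2.inRange(hsv,(0,140,60),(6,255,255))|cv2.inRange(hsv,(174,140,60),(180,255,255)))>0
n=ok&(np.hypot(X[...,0]-582,X[...,1]-6)<45)
P=X[n&(X[...,2]>53)&(X[...,2]<60)];print("wing top",len(P),P[:,2].mean(),cv2.minAreaRect(P[:,:2].astype(np.float32)))
c=P[:,:2]-P[:,:2].mean(0);w,V=np.linalg.eigh(c.T@c);print("axis",V[:,1],P.mean(0))
Y=ok&(abs(X[...,2]-70)<3)&(cv2.inRange(hsv,(20,100,80),(36,255,255))>0)
cs,h=cv2.findContours(Y.astype(np.uint8),cv2.RETR_CCOMP,cv2.CHAIN_APPROX_NONE)
for cc,hh in zip(cs,h[0]):
    if len(cc)>150:
        q=X[cc[:,0,1],cc[:,0,0]];q=q[abs(q[:,2]-70)<4][:,:2];A=np.c_[2*q,np.ones(len(q))];sol=np.linalg.lstsq(A,(q**2).sum(1),rcond=None)[0];print(hh[3],len(q),sol[:2],np.sqrt(sol[2]+sol[0]**2+sol[1]**2),q.min(0),q.max(0))
```

```text
11.7 [575.9340051   11.08072692 193.52688693] [-3.14145707e+00 -1.92788334e-04  3.14098998e+00] [-9.53426954e-02  4.44026198e-01  1.70650594e+00 -1.83109830e-04
  9.91239626e-01 -1.66543606e+00]
wing top 1029 55.83371113004121 ((580.4100341796875, 8.791596412658691), (13.899025917053223, 44.02604675292969), 85.18842315673828)
axis [-0.99626153  0.08638847] [579.40426189   8.89650587  55.83371113]
-1 1229 [578.60537922   8.35360888] 67.32543300486884 [514.16592891 -58.09303455] [647.47832359  75.44253384]
```

Run:
```python
from h import *
X,im,ok=cloud("w6")
n=ok&(abs(X[...,0]-582)<20)&(X[...,1]>-145)&(X[...,1]<-100)
for lo,hi in ((33,38),(42,47),(48,53)):
    P=X[n&(X[...,2]>lo)&(X[...,2]<hi)];print(lo,len(P),P.mean(0),cv2.minAreaRect(P[:,:2].astype(np.float32)))
plan([581.9,9.0,100],3.056,n=5)
```

```text
33 1266 [ 580.90220812 -124.95352615   35.36714941] ((582.4835205078125, -122.45338439941406), (30.185644149780273, 44.85253143310547), 0.10681779682636261)
42 515 [ 581.62138668 -113.44245854   44.18914548] ((581.9901123046875, -114.2718505859375), (22.54990577697754, 22.905658721923828), 41.05537796020508)
48 132 [ 581.90087658 -114.41714779   49.67796245] ((582.0806274414062, -114.62028503417969), (11.334179878234863, 10.97265338897705), 4.46664571762085)
5 p [575.9  11.1 193.5] y 3.141 dy -0.085 [[[-0.0048, -0.0017, 0.0748], 0.0054], [[-0.0048, -0.0016, 0.0748], 0.0054], [[-0.0048, -0.0015, 0.0748], 0.0054], [[-0.0049, -0.0014, 0.0748], 0.0054], [[-0.0049, -0.0013, 0.0748], 0.0054]]
```

Call:
arm_command --rows '[[[-0.004,-0.0017,0.09],0.0054],[[-0.004,-0.0016,0.09],0.0054],[[-0.004,-0.0016,0.09],0.0054],[[-0.004,-0.0015,0.09],0.0054],[[-0.004,-0.0015,0.07],0.0054]]'

```text
t: 12.2
eef_pos: [580.7, 9.1, 84.7]
tcp_rot: [-3.142, -0.001, 3.056]
ft_force: [0.2, -0.4, 0.7]
opening: 0.449
grip_force: 0.0
```

Call:
arm_command --rows '[[[0,0,0],0],[[0,0,0],0],[[0,0,0],0],[[0,0,0],0],[[0,0,0],0]]'

```text
t: 12.7
eef_pos: [581.1, 9.5, 86.9]
tcp_rot: [-3.141, 0.001, 3.058]
ft_force: [-0.5, 0.1, 0.4]
opening: 0.452
grip_force: 0.0
```

Run:
```python
from h import *
snap("wrist","w7")
X,im,ok=cloud("w7");s=state();print(s["t"],s["eef_pos"],s["tcp_rot"],s["moment"])
n=ok&(np.hypot(X[...,0]-581,X[...,1]-9)<30)
P=X[n&(X[...,2]>53)&(X[...,2]<60)];print("wing top",len(P),P[:,2].mean(),cv2.minAreaRect(P[:,:2].astype(np.float32)))
for r in [(580.7,8.8)]:
    plan([*r,29.5],3.056,n=4)
```

```text
12.75 [581.04118767   9.55986627  86.70373889] [-3.14146641e+00  9.04943568e-04  3.05835598e+00] [ 0.02474487 -0.13097126 -0.00835817]
wing top 2182 55.84150477231329 ((580.4171142578125, 8.69359302520752), (13.943626403808594, 44.00691604614258), 84.82107543945312)
4 p [581.    9.6  86.7] y 3.0584 dy -0.0024 [[[0.0003, -0.0008, 0.0572], 0.0002], [[0.0003, -0.0008, 0.0572], 0.0002], [[0.0003, -0.0008, 0.0572], 0.0002], [[0.0003, -0.0008, 0.0572], 0.0002]]
```

Call:
arm_command --rows '[[[0.001,-0.001,0.06],0.0005],[[0.0005,-0.001,0.07],0.0005],[[0,-0.001,0.06],0.0005],[[0,0,0.035],0],[[0,0,0],0]]'

```text
t: 13.25
eef_pos: [580.1, 8.9, 29.1]
tcp_rot: [-3.142, -0.001, 3.054]
ft_force: [0.4, 0.5, 0.1]
opening: 0.451
grip_force: 0.0
```

Run:
```python
from h import *
s=state();print(s["moment"],s["ft_force"]);plan([580.6,8.8,30],3.052,n=1)
```

```text
[ 0.04427554 -0.17654157 -0.00633791] [0.44573461 0.47049957 0.08195689]
1 p [580.1   8.9  29.1] y 3.0536 dy -0.0016 [[[-0.0021, -0.0001, -0.0036], 0.0005]]
```

Now I close on the wing.

Call:
arm_command --rows '[[[-0.001,0,0],0],[[0,0,0],0],[[0,0,0],0],[[0,0,0],0],[[0,0,0],0]]' --claw 0.0

```text
t: 13.75
eef_pos: [580.9, 8.4, 30.3]
tcp_rot: [-3.141, 0.001, 3.054]
ft_force: [-1.1, -4.4, 3.6]
opening: 0.146
grip_force: 30.0
```

Call:
arm_command --rows '[[[0,0,0],0],[[0,0,0],0],[[0,0,0],0],[[0,0,0],0],[[0,0,0],0]]'

```text
t: 14.25
eef_pos: [580.8, 8.3, 30.3]
tcp_rot: [-3.141, 0.001, 3.054]
ft_force: [-1.3, -4.7, 4.4]
opening: 0.146
grip_force: 30.0
```

Run:
```python
from h import *
s=state();print(s["t"],s["moment"],s["ft_force"],s["eef_pos"],s["tcp_rot"],s["opening"],s["joints"][5],s["tau"][5])
```

```text
14.25 [-0.87831033  0.15694654  0.08981613] [-1.34883189 -4.73706747  4.43988039] [580.83977952   8.32997388  30.29365619] [-3.14100667e+00  5.60319860e-04  3.05375163e+00] 0.14639986256070245 -1.5812595597926529 0.10157452896237373
```

Call:
arm_command --rows '[[[0,-0.002,0],0.008],[[0,0,0],0.015],[[0,0,0],0.015],[[0,0,0],0.015],[[0,0,0],0.01]]'

```text
t: 14.75
eef_pos: [580.8, 8.2, 30.3]
tcp_rot: [-3.141, 0.001, 2.854]
ft_force: [-1.4, -1.7, 4.6]
opening: 0.145
grip_force: 30.0
```

```bash
cat > r.py <<'E'
from h import *
s=state();R=Ro.from_euler('xyz',s["tcp_rot"]).as_matrix()
print("t",round(s["t"],2),"M",s["moment"].round(3) if hasattr(s["moment"],"round") else np.round(s["moment"],3),"Mz",round(s["moment"][2],4),"F",np.round(s["ft_force"],1),"p",np.round(s["eef_pos"],1),"theta",round(np.pi+0.004-s["tcp_rot"][2]%(2*np.pi),4),"tau6",round(s["tau"][5],3),"op",round(s["opening"],3),"qv6",round(s["qvel"][5],3))
E
python3 r.py
```

```text
t 14.75 M [-0.369  0.073  0.289] Mz 0.2885 F [-1.4 -1.7  4.6] p [580.8   8.2  30.3] theta 0.292 tau6 -0.049 op 0.145 qv6 0.298
```

Call:
arm_command --rows '[[[0,0,0],0.01],[[0,0,0],0.01],[[0,0,0],0.01],[[0,0,0],0],[[0,0,0],0]]'

```text
t: 15.25
eef_pos: [580.8, 8.2, 30.3]
tcp_rot: [-3.142, 0.001, 2.761]
ft_force: [-2.5, -3.9, 5.9]
opening: 0.147
grip_force: 30.0
```

```bash
python3 r.py
```

```text
t 15.25 M [-0.439  0.089  0.04 ] Mz 0.0402 F [-2.5 -3.9  5.9] p [580.8   8.2  30.3] theta 0.3849 tau6 0.046 op 0.147 qv6 -0.001
```

Call:
arm_command --rows '[[[0,0,0],0.006],[[0,0,0],0.006],[[0,0,0],0.006],[[0,0,0],0.006],[[0,0,0],0.006]]'

```text
t: 15.75
eef_pos: [580.8, 8.2, 30.3]
tcp_rot: [-3.142, 0.001, 2.666]
ft_force: [-1.9, -3.3, 5.7]
opening: 0.147
grip_force: 30.0
```

```bash
python3 r.py
```

```text
t 15.75 M [-0.568  0.124  0.284] Mz 0.2842 F [-1.9 -3.3  5.7] p [580.8   8.2  30.3] theta 0.4793 tau6 -0.041 op 0.147 qv6 0.187
```

Call:
arm_command --rows '[[[0,0,0],0.006],[[0,0,0],0.006],[[0,0,0],0.006],[[0,0,0],0.006],[[0,0,0],0.006]]'

```text
t: 16.25
eef_pos: [580.8, 8.1, 30.3]
tcp_rot: [-3.142, 0.001, 2.572]
ft_force: [-1.3, -2.6, 6.0]
opening: 0.146
grip_force: 30.0
```

```bash
python3 r.py
```

```text
t 16.25 M [-0.584  0.117  0.277] Mz 0.2767 F [-1.3 -2.6  6. ] p [580.8   8.1  30.3] theta 0.5736 tau6 -0.039 op 0.146 qv6 0.186
```

Call:
arm_command --rows '[[[0,0,0],0.006],[[0,0,0],0.006],[[0,0,0],0.006],[[0,0,0],0.006],[[0,0,0],0.006]]'

```text
t: 16.75
eef_pos: [580.8, 8.1, 30.3]
tcp_rot: [-3.142, 0.001, 2.478]
ft_force: [-2.7, -4.2, 5.3]
opening: 0.146
grip_force: 30.0
```

```bash
python3 r.py
```

```text
t 16.75 M [-0.629  0.05   0.257] Mz 0.2573 F [-2.7 -4.2  5.3] p [580.8   8.1  30.3] theta 0.6678 tau6 -0.039 op 0.146 qv6 0.187
```

Call:
arm_command --rows '[[[0,0,0],0.006],[[0,0,0],0.006],[[0,0,0],0.006],[[0,0,0],0.006],[[0,0,0],0.006]]'

```text
t: 17.25
eef_pos: [580.8, 8.1, 30.3]
tcp_rot: [-3.142, 0.001, 2.384]
ft_force: [-2.0, -3.7, 6.0]
opening: 0.146
grip_force: 30.0
```

```bash
python3 r.py
```

```text
t 17.25 M [-0.748  0.117  0.257] Mz 0.2568 F [-2.  -3.7  6. ] p [580.8   8.1  30.3] theta 0.762 tau6 -0.039 op 0.146 qv6 0.188
```

Call:
arm_command --rows '[[[0,0,0],0.006],[[0,0,0],0.006],[[0,0,0],0.006],[[0,0,0],0.006],[[0,0,0],0.006]]'

```text
t: 17.75
eef_pos: [580.7, 8.0, 30.3]
tcp_rot: [-3.142, 0.001, 2.289]
ft_force: [-1.7, -3.6, 5.5]
opening: 0.143
grip_force: 30.0
```

```bash
python3 r.py
```

```text
t 17.75 M [-0.777  0.187  0.311] Mz 0.3113 F [-1.7 -3.6  5.5] p [580.7   8.   30.3] theta 0.8562 tau6 0.014 op 0.143 qv6 0.188
```

Call:
arm_command --rows '[[[0,0,0],0.006],[[0,0,0],0.006],[[0,0,0],0.006],[[0,0,0],0.006],[[0,0,0],0.006]]'

```text
t: 18.25
eef_pos: [580.7, 8.0, 30.3]
tcp_rot: [-3.141, 0.001, 2.195]
ft_force: [-1.9, -4.3, 5.4]
opening: 0.145
grip_force: 30.0
```

```bash
python3 r.py
```

```text
t 18.25 M [-0.823  0.246  0.377] Mz 0.3768 F [-1.9 -4.3  5.4] p [580.7   8.   30.3] theta 0.9502 tau6 0.066 op 0.145 qv6 0.187
```

Call:
arm_command --rows '[[[0,0,0],0.006],[[0,0,0],0.006],[[0,0,0],0.006],[[0,0,0],0.006],[[0,0,0],0.005]]'

```text
t: 18.75
eef_pos: [580.7, 8.0, 30.3]
tcp_rot: [-3.141, 0.001, 2.104]
ft_force: [-1.5, -4.2, 7.1]
opening: 0.143
grip_force: 30.0
```

```bash
python3 r.py
```

```text
t 18.75 M [-0.809  0.208  0.471] Mz 0.4708 F [-1.5 -4.2  7.1] p [580.7   8.   30.3] theta 1.0413 tau6 0.207 op 0.143 qv6 0.152
```

Call:
arm_command --rows '[[[0,0,0],0],[[0,0,0],0],[[0,0,0],0],[[0,0,0],0],[[0,0,0],0]]'

```text
t: 19.25
eef_pos: [580.7, 8.0, 30.3]
tcp_rot: [-3.142, 0.001, 2.105]
ft_force: [-2.3, -4.9, 6.0]
opening: 0.145
grip_force: 30.0
```

```bash
python3 r.py
```

```text
t 19.25 M [-0.896  0.21   0.357] Mz 0.3566 F [-2.3 -4.9  6. ] p [580.7   8.   30.3] theta 1.0406 tau6 0.352 op 0.145 qv6 -0.002
```

Torque at constant speed has risen by about 0.16 N m (bite at about 0.77 rad, now 1.04 rad). Letting go.

Call:
arm_command --rows '[[[0,0,0],0],[[0,0,0],0],[[0,0,0],0],[[0,0,0],0],[[0,0,0],0]]' --claw 0.42

```text
t: 19.75
eef_pos: [580.6, 8.4, 29.8]
tcp_rot: [-3.142, -0.0, 2.105]
ft_force: [0.5, -0.7, -0.9]
opening: 0.415
grip_force: 0.0
```

Call:
arm_command --rows '[[[0,0,-0.04],0],[[0,0,-0.1],0],[[0,0,-0.16],0],[[0,0,-0.18],0],[[0,0,-0.16],0]]'

```text
t: 20.25
eef_pos: [580.5, 8.4, 192.7]
tcp_rot: [3.141, 0.001, 2.105]
ft_force: [-0.1, 0.8, 0.1]
opening: 0.421
grip_force: 0.0
```

Call:
arm_command --rows '[[[0,0,-0.05],0],[[0,0,0],0],[[0,0,0],0],[[0,0,0],0],[[0,0,0],0]]'

```text
t: 20.75
eef_pos: [580.2, 8.3, 200.9]
tcp_rot: [-3.14, -0.001, 2.105]
ft_force: [-0.1, -0.7, -0.4]
opening: 0.422
grip_force: 0.0
```

```bash
python3 r.py
python3 - <<'E'
from h import *
snap("wrist","w8")
X,im,ok=cloud("w8")
n=ok&(np.hypot(X[...,0]-580.6,X[...,1]-8.5)<30)
P=X[n&(X[...,2]>53)&(X[...,2]<60)];r=cv2.minAreaRect(P[:,:2].astype(np.float32));print("wing",len(P),r)
n=ok&(abs(X[...,0]-582)<20)&(X[...,1]>-150)&(X[...,1]<-100)
for lo,hi in ((33,38),(42,47),(48,53)):
    P=X[n&(X[...,2]>lo)&(X[...,2]<hi)];print(lo,len(P),P.mean(0) if len(P) else "",cv2.minAreaRect(P[:,:2].astype(np.float32)) if len(P)>4 else "")
E
```

```text
t 20.75 M [ 0.03  -0.125 -0.012] Mz -0.0121 F [-0.1 -0.7 -0.4] p [580.2   8.3 200.9] theta 1.0409 tau6 -0.0 op 0.422 qv6 -0.0
wing 1014 ((580.5195922851562, 9.405174255371094), (13.790430068969727, 43.121402740478516), 30.94153594970703)
33 0  
42 0  
48 0
```

View pics/w8.png

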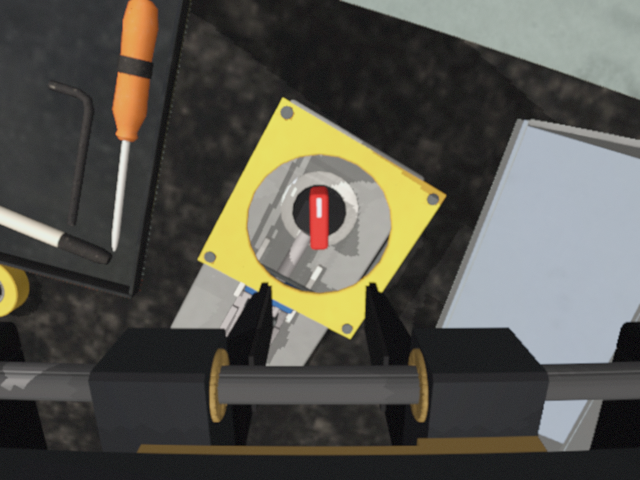

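Wing at px (319,217) stands at 1.03 rad, so it stayed where I left it. I'll check the housing numerically from the top camera.

Run:
```python
from h import *
for cam in ("top","scene"):
    snap(cam,"e_"+cam);X,im,ok=cloud("e_"+cam)
    n=ok&(abs(X[...,0]-582)<17)&(X[...,1]>-155)&(X[...,1]<-95)
    for lo,hi in ((31,39),(41,47.5),(48,55)):
        P=X[n&(X[...,2]>lo)&(X[...,2]<hi)];print(cam,lo,len(P),P.mean(0).round(1) if len(P) else "",P[:,1].min().round(1) if len(P) else "",P[:,1].max().round(1) if len(P) else "")
    print([(np.round(r["position"],1),round(r["confidence"],2)) for r in models.mark_of(cam,"housing")])
```

```text
top 31 298 [ 580.4 -127.9   34.9] -154.4 -95.8
top 41 77 [ 580.7 -119.8   44.2] -131.0 -107.3
top 48 19 [ 580.1 -119.3   49.6] -126.0 -110.2
[(array([ 585.4, -128.9,   12.3]), 0.97), (array([ 653.8, -556.5,    0.9]), 0.95), (array([ 398.1, -374.4,    3.5]), 0.77)]
scene 31 177 [ 578.2 -131.3   35. ] -154.1 -95.6
scene 41 45 [ 578.9 -120.8   44.3] -131.0 -108.3
scene 48 17 [ 579.2 -119.8   50. ] -124.8 -112.7
[(array([ 396.3, -374.7,    1.7]), 0.97), (array([ 582.5, -120.2,   17.5]), 0.84), (array([ 652.5, -554.7,    4.4]), 0.68)]
```

```bash
python3 -c "
from cell import env; print(env.job_done())"
```

```text
the job is handed in; nothing more can be done
None
```

I set the cream-bushing housing upright in the nest, turned the knob clockwise to about 1.04 rad (roughly 0.16 N m above free turning), let go and handed the job in; the judge's result isn't shown.

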